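# Seat a shelf rail on its parallels in the drill vise

## Task

The cut piece of shelf rail in the vise has ridden up off the two steel parallels under it. Take the white nylon drift standing on the counter and press the rail down with it, working from end to end as needed, until it is home on the parallels along its whole length, pinching both so that neither can slide any more; then stand the drift upright on the counter again, clear of the vise. Press firmly but with feeling, never harder than about two and a half kilos (25 N), touch the rail with nothing but the drift, and leave the vise tightened as it is, the parallels in place beneath the rail and everything else where it lies.

Things in the scene. Friction and masses are not known exactly. Their poses are not given: they have to be found in the camera images.
- vise: grey drill-press vise on a 190 x 300 mm plywood board 12 to 20 mm thick, fixed down. Origin on the board's top under the middle of the jaw opening; x along the jaws (away from the robot), y from fixed to moving jaw, z up. From the origin: bed top 45 mm up, jaws 100 mm long, 50 apart, tops 87 up; fixed jaw ends at y = -70, nut block at y 168, tommy bar at y 195, x +-50, up to z 105; ears x +-83, z 21
- rail_center (a point): the workpiece's centre: plain aluminium box section, 130 mm long (vise x) x 50 wide x 40 high, 0.22 kg, flat on top, gripped by friction between the snugged jaws: it takes some 6 to 18 N to press it down and it stays where it is left. It starts 3 to 10 mm high, the near end higher; pressing one end down can lift the other. Home, flat on the parallels, this centre is 85 mm above the vise's origin
- rail_near_top (a point): point on the rail's top face, in the middle of its width, 50 mm from the rail's centre towards the end nearer the robot (vise -x); 105 mm above the vise's origin when home. The drift, set here, stands wholly on the rail
- rail_far_top (a point): the same point 50 mm from the rail's centre towards the far end (vise +x); 105 mm above the vise's origin when home
- parallel_a_center (a point): centre of the parallel by the fixed jaw: ground steel strip 160 mm long (along the jaws) x 8 thick x 20 high, 0.19 kg, on edge on the vise's bed under the rail, 19.5 mm from the vise's x axis; its ends stand out some 15 mm beyond the rail. Loose, it slides along the jaws at 1 to 2 N; pinched, it resists 2.5 N and more. Its middle must stay within 20 mm of the vise's middle
- parallel_b_center (a point): centre of the like parallel by the moving jaw
- drift_center (a point): the drift: a white nylon round bar, 30 mm in diameter and 110 mm long, 0.1 kg, standing upright on the counter; this is its centre, 55 mm up
- jaw (a joint): the moving jaw's slide along the vise's y (m): 0 with the rail gripped, growing as the jaw is forced open; leave it alone
- driver: a screwdriver lying on the counter; not part of the job
- chip_brush: a flat brush lying on the counter; not part of the job
- rail_stock: a 300 mm length of the same box section lying on the counter; not part of the job
- square: a steel engineer's square lying flat; not part of the job
- mug: a white mug, 80 mm across, 92 mm high; not part of the job
Not all that is in view belongs to the job. Several things look just like the part that bears drift_center: the one meant starts farthest from the robot's base.

How it is judged:
On the way:
1. the rail is pressed home on both parallels with the drift (z of each of rail_near_top, rail_far_top in the frame of vise below 0.1066 m and contact force between rail and parallel_a above 1.2 N and contact force between rail and parallel_b above 1.2 N and contact force between drift and rail above 1 N).
At the end, for the whole second after the job is handed in: both ends of the rail home within 1.5 mm, bearing on each parallel with at least 1.2 N; rail within 15 mm and parallels within 20 mm of the middle of the jaws; the drift standing upright (0.1 rad) on the counter, not touching the vise; all at rest (z of each of rail_near_top, rail_far_top in the frame of vise below 0.1066 m and contact force between rail and parallel_a above 1.2 N and contact force between rail and parallel_b above 1.2 N and x of parallel_a_center in the frame of vise between -0.02 and 0.02 m and z of each of parallel_a_center, parallel_b_center in the frame of vise below 0.0575 m and x of parallel_b_center in the frame of vise between -0.02 and 0.02 m and x of rail_center in the frame of vise between -0.015 and 0.015 m and angle between drift_center's own z axis and vertical below 0.1 rad and height (world z) of drift_center between 0.05 and 0.06 m and linear speed of each of drift, rail below 0.02 m/s and contact force between drift and vise below 0.1 N).
It fails at once if the drift presses the rail harder than 30 N (contact force between drift and rail above 30 N).
It fails at once if the rail is pushed with the gripper instead of the drift (contact force between any of the fingers, the arm and rail above 2 N).
It fails at once if the vise is forced open (value of joint jaw above 0.003 m).
It fails at once if something else on the counter is disturbed (distance of any of driver, chip_brush, rail_stock, square, mug from where it was at the start of the episode above 0.03 m).
It also fails if it takes over 72 s, if anything falls off the work surface, if the arm or the gripper's body presses on something with over 40 N, if the wrist force passes 120 N, or if a joint passes its speed limit or range.

## Robot

A 6-joint arm with a two-finger parallel gripper is mounted at the origin on the work surface. World frame = base frame: x ahead of the robot, y to its left, z up, the work surface at z = 0. Lengths are in m, angles in rad, forces in N, time in s.
With the tool pointing down it reaches from about 0.425 to 0.95 m from the base axis. Payload 3.5 kg.
Tool frame: the origin (TCP) lies midway between the tips of the shut fingers; the grasp point (between the pads) lies ctrl.grasp_offset behind it (ctrl.grasp_offset is the distance from the TCP to the grasp point, in m); x points along the fingers, y is the direction in which the jaws open and shut, and the axes are right-handed (so a half turn about x gives the same grasp; the last joint's range is limited). The gripper opens to 85 mm and grips with 20 to 120 N. Pads are 22 mm wide; open, the fingers measure 114 mm over their backs; the gripper's body (76 mm by 85 mm) begins 54 mm behind the grasp point. The pads swing forward as they close: fully open they stand 13 mm farther back than shut.
Start: joints at [-1.47, 0.286, 1.577, -0, 1.279, -0.15], TCP at [0.168, -0.654, 0.231] pointing down, gripper open.
Joint ranges: [-2.77, 2.77], [-0.9, 2.22], [0.21, 2.48], [-1.53, 4.67], [0.24, 2.81], [-2.84, 2.84]. Speed limits (rad/s): [2.79, 2.79, 3.14, 3.14, 3.14, 3.14].

## Interface

Orientations are given as a unit quaternion [x, y, z, w].
In Python, from plant import readout, read_camera, sign_off, ctrl gives the robot as it stands.
- The arm moves only by the tool drive_tool, never from a script. Its argument "steps" is a list of rows, each a list of 5 numbers: the shift along the tool's x, y, z in cm, then the turn about the tool's x in degrees, then the opening, from 0 (shut) to 1 (fully open). A call has 1 to 10 rows; each row shifts and turns the commanded pose from where the row before left it, along the tool's axes as they then stand; what a row does not reach is not made up. A row lasts 1/10 s, in which the tool goes at most 50 mm and 8.59 degrees, less where a joint would pass 70% of its speed; a pose out of reach is approached as far as the arm can. A call is refused whole if a number of a shift passes 5 or a number of a turn 8.59, either way. A call with a gripper value outside its range is refused whole. The fingers move at their own pace and stop on an object; "force" is the grip in N (left out, the last holds). Time passes only in rows, so rows that do not move let the fingers close. It gives the time, the measured TCP pose, the force and the opening at its end, in the units of the state.
- readout.get_state(): the state, without advancing time (a new reading comes with each control period).
- read_camera(name): name is "side" or "top"; returns a dict with "frame" (400x640x3 uint8, red, green, blue), "vertical_fov" (degrees; the focal length in pixels is half the picture's height over the tangent of half this angle, whatever the lens; pixels are square), "cx", "cy" (the principal point, pixels), "eye" and "orientation" of the camera in the world. Camera axes: x right, y up, looking along -z (the intrinsics and any distortion apply to the point x, -y, -z); pixel columns grow to the right and rows downward; lengths in m; the calibration is good to about 2 mm. A picture is of the moment at which its call begins. There is no depth.
- sign_off(): hands the job in, once; it reports no verdict.
The state is a dict: "time": time; "qpos": joint angles; "dq": joint speeds; "joint_efforts": joint torques, N m; "eef_pos": TCP position; "tcp_rot": TCP orientation; "contact_force": force on the tool from outside, world axes, zero at the start; "wrist_torque": the same for the moment, N m; "opening": opening from 0.0 (shut) to 1.0 (fully open).
Only numpy, scipy, OpenCV 4.12 (cv2) and the standard library are available. Lean on these libraries where they do the work, as an engineer would, in place of code of your own. Each camera call takes 0.05 s, during which the arm holds its last target. There are 200 camera calls.

## Working session

There is one attempt and no reset: what is moved stays moved. The work goes in short steps, Python scripts to look and compute and a tool call to move; the robot and the scene stay as the last step left them, time stands still between calls to the robot, and variables do not carry over. Pictures are saved under pics/ and viewed, about 8 in all and at most 12, crops included, and the job is handed in when it is done.

Besides the shell and the picture viewer there is one more tool, called after ">>>" as name(argument=value, ...), one argument or row to a line, values as JSON. drive_tool: Moves the arm, as the interface text tells. Its arguments: {"type":"object","properties":{"steps":{"type":"array","items":{"type":"array","items":{"type":"number"}}},"force":{"type":"number"}},"required":["steps"]}

```bash
ls; mkdir -p pics; cat > h.py <<'E'
import numpy as np, cv2
from plant import readout, read_camera, ctrl
from scipy.spatial.transform import Rotation as R
def snap(n,f):
    c=read_camera(n); cv2.imwrite('pics/'+f,c['frame'][:,:,::-1]); return c
def fl(c): return c['frame'].shape[0]/2/np.tan(np.radians(c['vertical_fov'])/2)
def pix2z(c,u,v,z):
    f=fl(c); d=R.from_quat(c['orientation']).apply([(u-c['cx'])/f,-(v-c['cy'])/f,-1]); e=np.array(c['eye']); return e+d*(z-e[2])/d[2]
def proj(c,p):
    q=R.from_quat(c['orientation']).inv().apply(np.array(p)-c['eye']); f=fl(c); return c['cx']+f*q[...,0]/-q[...,2], c['cy']+f*q[...,1]/q[...,2]
E
python3 - <<'E'
from h import *
for n in('top','side'):
    c=snap(n,n+'0.png'); print({k:v for k,v in c.items() if k!='frame'})
print(readout.get_state(), ctrl.grasp_offset)
E
```

```text
pics
{'vertical_fov': 55.20695869582597, 'cx': 322.73420635592726, 'cy': 204.05747445159446, 'eye': array([0.37912162, 0.03730442, 1.1177703 ]), 'orientation': array([-0.02455727,  0.04306044,  0.7126999 , -0.69971537])}
{'vertical_fov': 45.706822641881345, 'cx': 326.6598402902146, 'cy': 204.75602987015745, 'eye': array([0.63213568, 1.08792132, 0.80678636]), 'orientation': array([0.03419996, 0.48044374, 0.87287949, 0.0780101 ])}
{'time': 0.1, 'qpos': array([-1.46998546e+00,  2.87131261e-01,  1.57805654e+00, -1.60165395e-05,
        1.27860103e+00, -1.49978334e-01]), 'dq': array([ 0.00013618, -0.00125724, -0.00303609, -0.00073465,  0.00074038,
        0.00142939]), 'joint_efforts': array([ 8.99036550e-04, -4.07296908e+01, -2.93699849e+01, -1.30126837e-04,
        3.46979534e-03,  3.61017499e-06]), 'eef_pos': array([ 0.16749122, -0.65326454,  0.23003533]), 'tcp_rot': array([ 0.7015679 ,  0.08921312, -0.70154056,  0.0876604 ]), 'contact_force': array([ 0.10124172,  0.63759449, -0.26341315]), 'wrist_torque': array([ 0.01887808, -0.02813808, -0.0208478 ]), 'opening': 0.9996203377365944} 0.0187
```

View pics/top0.png

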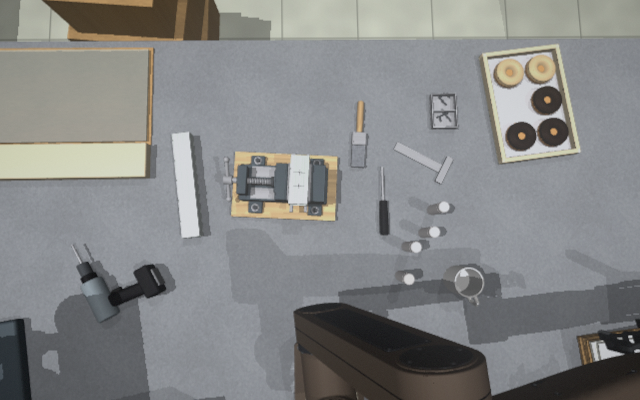

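View pics/side0.png

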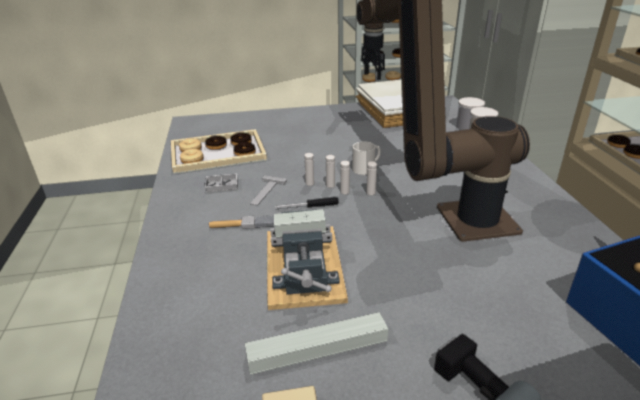

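Candidates for the drift in the top view are white cylinders at (444,207), (434,232), (416,247) and (409,279); the mug is at (468,282). I'll work out their distances from the base and check a crop.

```bash
cat > m.py <<'E'
from h import *
c=read_camera('top'); im=c['frame']
cv2.imwrite('pics/crop1.png',cv2.resize(im[140:300,200:500][:,:,::-1],None,fx=2.6,fy=2.6,interpolation=cv2.INTER_CUBIC))
g=im.min(2)
n,l,s,ct=cv2.connectedComponentsWithStats((g>205).astype(np.uint8))
for i in range(1,n):
    x,y,w,h,a=s[i]
    if a>30 and 200<x<480 and 130<y<300: p=pix2z(c,*ct[i],.11); print(s[i],ct[i].round(1),p.round(4),np.hypot(*p[:2]).round(3))
E
python3 m.py
```

```text
[289 155  20  48 765] [298.6 179.1] [0.5433 0.0729 0.11  ] 0.548
[440 202   9   9  63] [443.8 206.3] [ 0.4641 -0.313   0.11  ] 0.56
[430 228   9   9  64] [434.1 231.7] [ 0.3969 -0.2837  0.11  ] 0.488
[412 243   9   9  64] [415.9 246.8] [ 0.3581 -0.2335  0.11  ] 0.428
[405 275   9   9  59] [408.8 278.7] [ 0.2758 -0.2111  0.11  ] 0.347
```

View pics/crop1.png

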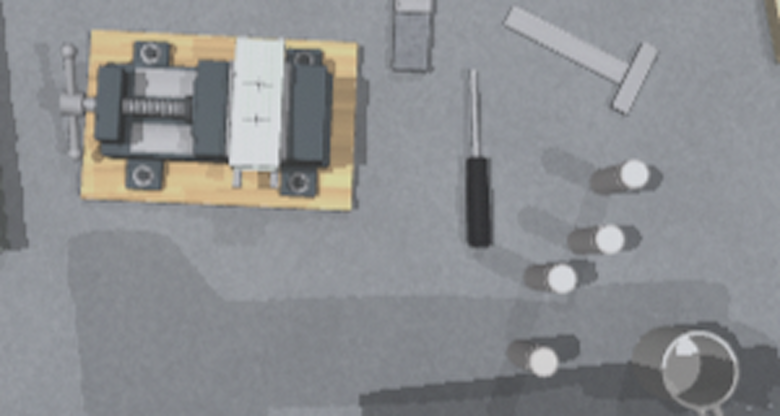

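The drift is the cylinder at (444,206), world about (0.464, −0.313), 0.56 m out and the farthest of the four. The nearest neighbour is 73 mm from it. Next I'll measure the rail pose and plan the approach with the fingers turned clear of that neighbour.

```bash
cat >> h.py <<'E'
def plan(target, ydir=None):
    s=readout.get_state(); r=R.from_quat(s['tcp_rot']); M=r.as_matrix(); p=np.array(s['eef_pos'])
    print('pos',p.round(4),'x',M[:,0].round(3),'y',M[:,1].round(3),'t',s['time'],'F',s['contact_force'].round(2),'open',round(s['opening'],3))
    print('tool shift cm now',(100*M.T@(np.array(target)-p)).round(2))
    if ydir is not None:
        d=np.array([*ydir,0])/np.hypot(*ydir)
        for sg in(1,-1):
            b=M.T@(sg*d); print('turn deg',np.degrees(np.arctan2(b[2],b[1])).round(2))
E
python3 - <<'E'
from h import *
c=read_camera('top'); im=c['frame']; g=im.min(2)
n,l,s,ct=cv2.connectedComponentsWithStats((g>190).astype(np.uint8))
i=l[185,298]; print(s[i])
pts=np.argwhere(l==i)[:,::-1]
box=cv2.boxPoints(cv2.minAreaRect(pts.astype(np.float32)))
for z in(.135,.14,.145):
    P=np.array([pix2z(c,*b,z)[:2] for b in box]); print(z,P.round(4).tolist(),P.mean(0).round(4))
e=[np.linalg.norm(P[k]-P[k-1]) for k in range(4)]; print(e)
plan([.464,-.313,.16],[.029,.067])
s_=read_camera('side'); 
for q in([.464,-.313,.11],[.464,-.313,0],[.397,-.284,.11]): print(proj(s_,q))
cv2.imwrite('pics/side1.png',cv2.resize(s_['frame'][140:310,230:400][:,:,::-1],None,fx=3.5,fy=3.5,interpolation=cv2.INTER_CUBIC))
E
```

```text
[     0      0    640    400 249417]
0.135 [[1.0335, 0.8591], [1.0285, -0.881], [-0.0322, -0.7742], [0.0143, 0.7985]] [0.511  0.0006]
0.14 [[1.0301, 0.8549], [1.0252, -0.8763], [-0.0301, -0.7701], [0.0161, 0.7946]] [0.5104 0.0008]
0.145 [[1.0268, 0.8507], [1.0219, -0.8716], [-0.028, -0.7659], [0.018, 0.7907]] [0.5097 0.001 ]
[np.float64(1.010604467283148), np.float64(1.7223228266400024), np.float64(1.055258400781603), np.float64(1.5573248845351204)]
pos [ 0.1675 -0.6535  0.2305] x [-0.     0.001 -1.   ] y [ 0.248 -0.969 -0.001] t 0.2 F [-0.77 -0.15  0.16] open 1.0
tool shift cm now [  7.09 -25.61 -37.17]
turn deg -142.22
turn deg 37.78
(np.float64(308.2992201044152), np.float64(154.26732381058315))
(np.float64(309.45711106505524), np.float64(183.25583447095053))
(np.float64(329.8562548042538), np.float64(156.32817489909323))
```

View pics/side1.png

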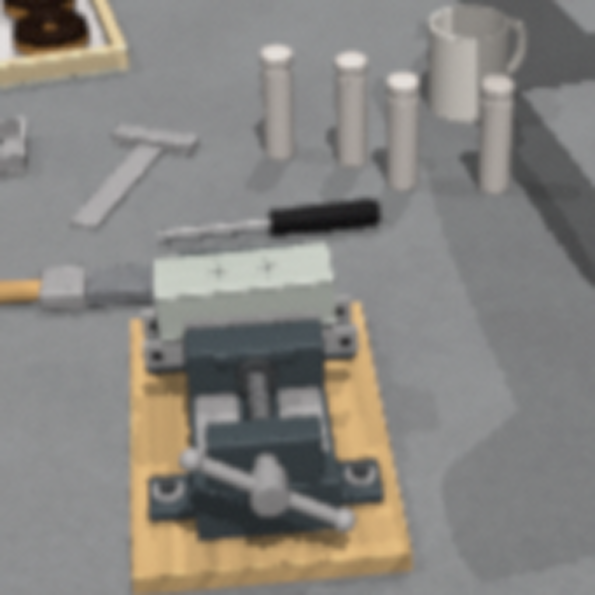

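The side view agrees: the chosen drift is at crop (276,50), next to its neighbour at (351,60). Moving.

>>> drive_tool(
  steps=[
    [0.3, -2.5, -3.7, 0, 1],
    [0.3, -2.5, -3.7, 0, 1],
    [0.3, -2.5, -3.7, 0, 1],
    [0.3, -2.5, -3.7, 0, 1],
    [0.3, -2.5, -3.7, 0, 1],
    [0.3, -2.5, -3.7, 0, 1],
    [0.3, -2.5, -3.7, 0, 1],
    [0.3, -2.5, -3.7, 0, 1],
    [0.3, -2.5, -3.7, 0, 1],
    [0.3, -2.5, -3.7, 0, 1],
  ],
)

```text
time: 1.25
eef_pos: [0.4649, -0.3183, 0.2013]
tcp_rot: [0.702, 0.088, -0.701, 0.089]
contact_force: [0.4, -0.5, -0.5]
opening: 1.0
```

>>> drive_tool(
  steps=[
    [0, 0, 0, 7.5, 1],
    [0, 0, 0, 7.5, 1],
    [0, 0, 0, 7.5, 1],
    [0, 0, 0, 7.5, 1],
    [0, 0, 0, 7.5, 1],
    [0, 0, 0, 0, 1],
  ],
)

```text
time: 1.85
eef_pos: [0.4639, -0.3198, 0.2013]
tcp_rot: [-0.693, 0.142, 0.693, 0.142]
contact_force: [0.5, 0.3, 0.1]
opening: 0.999
```

```bash
python3 -c "
from h import *
plan([.464,-.313,.055],[.029,.067])"
```

```text
pos [ 0.4639 -0.3198  0.2013] x [-0.  0. -1.] y [-0.393 -0.92  -0.   ] t 1.85 F [0.45 0.26 0.08] open 0.999
tool shift cm now [14.63 -0.63  0.25]
turn deg -179.71
turn deg 0.29
```

>>> drive_tool(
  steps=[
    [0, -0.6, 0.25, 0, 1],
    [2, 0, 0, 0, 1],
    [2, 0, 0, 0, 1],
    [2, 0, 0, 0, 1],
    [2, 0, 0, 0, 1],
    [2, 0, 0, 0, 1],
    [2, 0, 0, 0, 1],
    [1.6, 0, 0, 0, 1],
    [1, 0, 0, 0, 1],
    [0, 0, 0, 0, 1],
  ],
)

```text
time: 2.85
eef_pos: [0.4631, -0.3123, 0.0538]
tcp_rot: [-0.692, 0.141, 0.694, 0.142]
contact_force: [0.5, -0.5, 0.1]
opening: 1.002
```

>>> drive_tool(
  steps=[
    [0, 0, 0, 0, 0.6],
    [0, 0, 0, 0, 0.4],
    [0, 0, 0, 0, 0.2],
    [0, 0, 0, 0, 0],
    [0, 0, 0, 0, 0],
    [0, 0, 0, 0, 0],
    [0, 0, 0, 0, 0],
    [0, 0, 0, 0, 0],
  ],
  force=90,
)

```text
time: 3.65
eef_pos: [0.4647, -0.3141, 0.0564]
tcp_rot: [0.693, -0.142, -0.692, -0.141]
contact_force: [-0.7, 0.5, 4.5]
opening: 0.328
```

>>> drive_tool(
  steps=[
    [-1, 0, 0, 0, 0],
    [-2, 0, 0, 0, 0],
    [-3, 0, 0, 0, 0],
    [-4, 0, 0, 0, 0],
    [-5, 0, 0, 0, 0],
    [-4, 0, 0, 0, 0],
    [-2, 0, 0, 0, 0],
    [0, 0, 0, 0, 0],
    [0, 0, 0, 0, 0],
  ],
)

```text
time: 4.55
eef_pos: [0.4634, -0.3128, 0.264]
tcp_rot: [-0.692, 0.141, 0.693, 0.142]
contact_force: [-1.4, 0.1, -1.4]
opening: 0.333
```

```bash
python3 - <<'E'
from h import *
c=read_camera('top'); im=c['frame'].astype(np.uint8); g=im.min(2)
m=((g>195)*1).astype(np.uint8); m[:, :280]=0; m[:,316:]=0; m[:148]=0;m[210:]=0
n,l,s,ct=cv2.connectedComponentsWithStats(m); i=1+np.argmax(s[1:,4]); print(s[i])
r=cv2.minAreaRect(np.argwhere(l==i)[:,::-1].astype(np.float32)); print(r)
box=cv2.boxPoints(r)
for z in(.14,):
    P=np.array([pix2z(c,*b,z)[:2] for b in box]); print(P.round(4).tolist(),P.mean(0).round(4))
    print([np.round(P[k]-P[k-1],4).tolist() for k in range(4)])
plan([.5,.07,.2])
v=snap('side','side2.png')
t=cv2.resize(c['frame'][135:235,220:345][:,:,::-1],None,fx=4,fy=4,interpolation=cv2.INTER_CUBIC)
u=cv2.resize(v['frame'][30:330,180:420][:,:,::-1],None,fx=1.2,fy=1.2)
o=np.zeros((400,800,3),np.uint8); o[:t.shape[0],:t.shape[1]]=t; o[:u.shape[0],510:510+u.shape[1]]=u; cv2.imwrite('pics/c2.png',o)
E
```

```text
[288 154  21  50 878]
((298.4002685546875, 178.6454620361328), (18.6627254486084, 48.668270111083984), 3.4682295322418213)
[[0.4786, 0.1007], [0.6052, 0.0917], [0.6016, 0.0435], [0.4749, 0.0531]] [0.5401 0.0723]
[[0.0037, 0.0477], [0.1266, -0.009], [-0.0037, -0.0483], [-0.1267, 0.0096]]
pos [ 0.4631 -0.3124  0.2628] x [-0.003  0.003 -1.   ] y [-0.393 -0.92  -0.002] t 4.6 F [ 0.37 -0.1  -1.5 ] open 0.332
tool shift cm now [  6.38 -36.61  11.6 ]
```

View pics/c2.png

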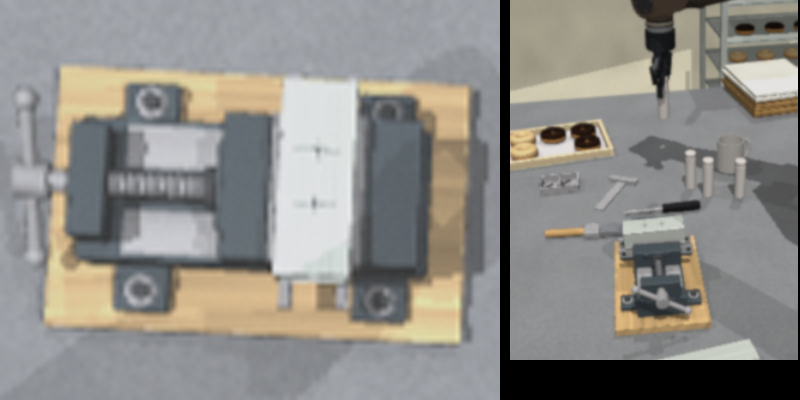

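The drift is held and the other drifts are undisturbed (side crop right). The rail is white at crop (315,180), centre about (0.540, 0.072), and points along +x with −4° yaw. Next I'll move over its near end.

>>> drive_tool(
  steps=[
    [0, -2, 0.7, 0, 0],
    [0, -4, 1.3, 0, 0],
    [0, -4, 1.3, 0, 0],
    [0, -4, 1.3, 0, 0],
    [0, -4, 1.3, 0, 0],
    [0, -4, 1.3, 0, 0],
    [0, -4, 1.3, 0, 0],
    [0, -4, 1.3, 0, 0],
    [0, -4, 1.3, 0, 0],
    [0, -3, 1.2, 0, 0],
  ],
)

```text
time: 5.65
eef_pos: [0.4947, 0.0783, 0.2635]
tcp_rot: [-0.692, 0.141, 0.694, 0.141]
contact_force: [0.3, -0.5, -0.2]
opening: 0.331
```

>>> drive_tool(
  steps=[
    [1, 0, 0, 0, 0],
    [2, 0, 0, 0, 0],
    [1.5, 0, 0, 0, 0],
    [0, 0, 0, 0, 0],
    [0, 0, 0, 0, 0],
  ],
)

```text
time: 6.15
eef_pos: [0.4957, 0.0748, 0.2195]
tcp_rot: [-0.692, 0.142, 0.693, 0.142]
contact_force: [1.0, 0.4, -0.4]
opening: 0.331
```

```bash
python3 - <<'E'
from h import *
plan([.495,.0755,.2])
c=snap('side','a.png'); t=read_camera('top')
u=cv2.resize(c['frame'][150:290,240:380][:,:,::-1],None,fx=2.8,fy=2.8,interpolation=cv2.INTER_CUBIC)
w=cv2.resize(t['frame'][140:240,250:350][:,:,::-1],None,fx=3.9,fy=3.9,interpolation=cv2.INTER_CUBIC)
cv2.imwrite('pics/c3.png',np.hstack([u[:390,:390],w[:390,:390]]))
E
```

```text
pos [0.4957 0.0748 0.2195] x [-0.002  0.    -1.   ] y [-0.394 -0.919  0.001] t 6.15 F [ 1.02  0.43 -0.39] open 0.331
tool shift cm now [ 1.95 -0.04  0.09]
```

View pics/c3.png

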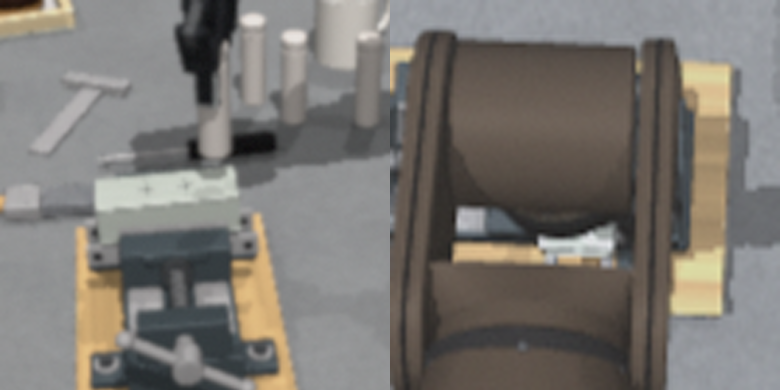

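The drift hangs upright over the near third of the rail (crop (214,158)). I'll lower it gently, watching the force.

>>> drive_tool(
  steps=[
    [1, 0, 0, 0, 0],
    [1, 0, 0, 0, 0],
    [0.2, 0, 0, 0, 0],
    [0.1, 0, 0, 0, 0],
    [0, 0, 0, 0, 0],
  ],
)

```text
time: 6.75
eef_pos: [0.4962, 0.0752, 0.1971]
tcp_rot: [-0.693, 0.142, 0.693, 0.142]
contact_force: [0.2, 0.2, -0.8]
opening: 0.332
```

>>> drive_tool(
  steps=[
    [0.1, 0, 0, 0, 0],
    [0.1, 0, 0, 0, 0],
    [0.1, 0, 0, 0, 0],
  ],
)

```text
time: 7.05
eef_pos: [0.4964, 0.0752, 0.1945]
tcp_rot: [0.693, -0.142, -0.693, -0.142]
contact_force: [-0.1, -0.3, -0.7]
opening: 0.334
```

>>> drive_tool(
  steps=[
    [0.1, 0, 0, 0, 0],
    [0.1, 0, 0, 0, 0],
  ],
)

```text
time: 7.25
eef_pos: [0.4962, 0.0752, 0.1923]
tcp_rot: [0.693, -0.142, -0.693, -0.142]
contact_force: [0.6, 0.2, -1.1]
opening: 0.327
```

>>> drive_tool(
  steps=[
    [0.1, 0, 0, 0, 0],
    [0.1, 0, 0, 0, 0],
  ],
)

```text
time: 7.45
eef_pos: [0.4962, 0.0752, 0.1902]
tcp_rot: [0.693, -0.142, -0.693, -0.142]
contact_force: [-0.9, 0.6, -1.8]
opening: 0.335
```

>>> drive_tool(
  steps=[
    [0.1, 0, 0, 0, 0],
    [0.1, 0, 0, 0, 0],
  ],
)

```text
time: 7.65
eef_pos: [0.4962, 0.0752, 0.1883]
tcp_rot: [0.693, -0.142, -0.693, -0.142]
contact_force: [0.2, 0.1, -0.9]
opening: 0.329
```

>>> drive_tool(
  steps=[
    [0.1, 0, 0, 0, 0],
    [0, 0, 0, 0, 0],
  ],
)

```text
time: 7.85
eef_pos: [0.4961, 0.0752, 0.1871]
tcp_rot: [-0.693, 0.142, 0.693, 0.142]
contact_force: [0.5, 0.5, -0.9]
opening: 0.328
```

>>> drive_tool(
  steps=[
    [0.1, 0, 0, 0, 0],
    [0.1, 0, 0, 0, 0],
  ],
)

```text
time: 8.05
eef_pos: [0.4963, 0.0752, 0.1853]
tcp_rot: [0.693, -0.142, -0.693, -0.142]
contact_force: [-0.8, -0.0, 1.5]
opening: 0.33
```

>>> drive_tool(
  steps=[
    [0.1, 0, 0, 0, 0],
    [0, 0, 0, 0, 0],
  ],
)

```text
time: 8.25
eef_pos: [0.4965, 0.0752, 0.1853]
tcp_rot: [0.693, -0.142, -0.693, -0.142]
contact_force: [-1.6, 0.0, 3.5]
opening: 0.334
```

>>> drive_tool(
  steps=[
    [0.1, 0, 0, 0, 0],
    [0, 0, 0, 0, 0],
  ],
)

```text
time: 8.45
eef_pos: [0.4964, 0.0752, 0.1844]
tcp_rot: [0.693, -0.142, -0.693, -0.142]
contact_force: [-1.3, 0.0, 4.9]
opening: 0.328
```

>>> drive_tool(
  steps=[
    [0.1, 0, 0, 0, 0],
    [0, 0, 0, 0, 0],
  ],
)

```text
time: 8.65
eef_pos: [0.4963, 0.0751, 0.1834]
tcp_rot: [-0.693, 0.142, 0.693, 0.142]
contact_force: [-1.9, -0.7, 5.9]
opening: 0.337
```

Contact at TCP z ≈ 0.1855. I'll press on slowly.

>>> drive_tool(
  steps=[
    [0.1, 0, 0, 0, 0],
    [0.1, 0, 0, 0, 0],
  ],
)

```text
time: 8.85
eef_pos: [0.4962, 0.0752, 0.1821]
tcp_rot: [-0.693, 0.142, 0.693, 0.142]
contact_force: [-3.8, -1.1, 8.5]
opening: 0.332
```

>>> drive_tool(
  steps=[
    [0.1, 0, 0, 0, 0],
    [0, 0, 0, 0, 0],
  ],
)

```text
time: 9.05
eef_pos: [0.4962, 0.0752, 0.1811]
tcp_rot: [-0.693, 0.142, 0.693, 0.141]
contact_force: [-5.1, 0.1, 8.6]
opening: 0.328
```

>>> drive_tool(
  steps=[
    [0.1, 0, 0, 0, 0],
    [0, 0, 0, 0, 0],
  ],
)

```text
time: 9.25
eef_pos: [0.4962, 0.0752, 0.1802]
tcp_rot: [-0.693, 0.142, 0.693, 0.141]
contact_force: [-4.8, 0.0, 9.2]
opening: 0.331
```

>>> drive_tool(
  steps=[
    [0.1, 0, 0, 0, 0],
    [0, 0, 0, 0, 0],
  ],
)

```text
time: 9.45
eef_pos: [0.4962, 0.0752, 0.1793]
tcp_rot: [-0.693, 0.142, 0.693, 0.142]
contact_force: [-4.7, 0.3, 8.9]
opening: 0.333
```

>>> drive_tool(
  steps=[
    [0.1, 0, 0, 0, 0],
    [0, 0, 0, 0, 0],
  ],
)

```text
time: 9.65
eef_pos: [0.4963, 0.0752, 0.1785]
tcp_rot: [-0.693, 0.142, 0.693, 0.141]
contact_force: [-4.2, -0.6, 10.5]
opening: 0.331
```

>>> drive_tool(
  steps=[
    [0.1, 0, 0, 0, 0],
    [0, 0, 0, 0, 0],
  ],
)

```text
time: 9.85
eef_pos: [0.4964, 0.0751, 0.1784]
tcp_rot: [-0.693, 0.142, 0.693, 0.141]
contact_force: [-6.9, -0.7, 14.0]
opening: 0.329
```

>>> drive_tool(
  steps=[
    [0.1, 0, 0, 0, 0],
    [0, 0, 0, 0, 0],
  ],
)

```text
time: 10.05
eef_pos: [0.4968, 0.0751, 0.178]
tcp_rot: [0.693, -0.142, -0.693, -0.141]
contact_force: [-6.4, 0.6, 14.6]
opening: 0.33
```

>>> drive_tool(
  steps=[
    [0.07, 0, 0, 0, 0],
    [0, 0, 0, 0, 0],
  ],
)

```text
time: 10.25
eef_pos: [0.4969, 0.0751, 0.1781]
tcp_rot: [0.693, -0.142, -0.692, -0.141]
contact_force: [-8.2, -0.2, 17.9]
opening: 0.333
```

The near end has stopped at TCP z ≈ 0.178 (about 18 N). Next is the far end.

>>> drive_tool(
  steps=[
    [-1, 0, 0, 0, 0],
    [-2, 0, 0, 0, 0],
    [0, -0.7, -2.1, 0, 0],
    [0, -0.7, -2.1, 0, 0],
    [0, -0.8, -2.1, 0, 0],
    [0, -0.7, -2.1, 0, 0],
    [0, 0, 0, 0, 0],
    [0, 0, 0, 0, 0],
  ],
)

```text
time: 11.05
eef_pos: [0.5843, 0.0689, 0.2026]
tcp_rot: [-0.692, 0.142, 0.693, 0.142]
contact_force: [0.2, 0.0, -1.9]
opening: 0.333
```

```bash
python3 - <<'E'
from h import *
plan([.585,.069,.18])
c=snap('side','b.png')
cv2.imwrite('pics/c4.png',cv2.resize(c['frame'][150:250,240:380][:,:,::-1],None,fx=5,fy=5,interpolation=cv2.INTER_CUBIC))
E
```

```text
pos [0.5843 0.0689 0.2026] x [-0.002  0.    -1.   ] y [-0.393 -0.92   0.001] t 11.05 F [ 0.19  0.03 -1.92] open 0.333
tool shift cm now [ 2.26 -0.04 -0.07]
```

View pics/c4.png

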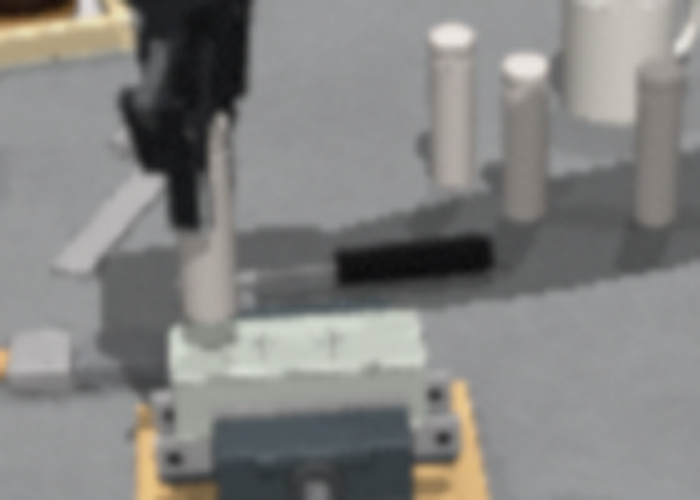

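>>> drive_tool(
  steps=[
    [0.8, 0, 0, 0, 0],
    [0.2, 0, 0, 0, 0],
    [0.1, 0, 0, 0, 0],
    [0, 0, 0, 0, 0],
  ],
)

```text
time: 11.5
eef_pos: [0.5844, 0.069, 0.1923]
tcp_rot: [-0.693, 0.142, 0.693, 0.142]
contact_force: [0.4, -0.4, -0.0]
opening: 0.331
```

>>> drive_tool(
  steps=[
    [0.1, 0, 0, 0, 0],
    [0.1, 0, 0, 0, 0],
    [0, 0, 0, 0, 0],
  ],
)

```text
time: 11.8
eef_pos: [0.5848, 0.0689, 0.1906]
tcp_rot: [-0.693, 0.142, 0.693, 0.142]
contact_force: [0.5, 0.3, -0.2]
opening: 0.33
```

>>> drive_tool(
  steps=[
    [0.1, 0, 0, 0, 0],
    [0.1, 0, 0, 0, 0],
    [0, 0, 0, 0, 0],
  ],
)

```text
time: 12.1
eef_pos: [0.5847, 0.0689, 0.1884]
tcp_rot: [-0.693, 0.142, 0.693, 0.142]
contact_force: [-0.5, -0.6, -1.1]
opening: 0.331
```

>>> drive_tool(
  steps=[
    [0.1, 0, 0, 0, 0],
    [0.1, 0, 0, 0, 0],
    [0, 0, 0, 0, 0],
  ],
)

```text
time: 12.4
eef_pos: [0.5847, 0.0689, 0.1864]
tcp_rot: [-0.693, 0.142, 0.693, 0.142]
contact_force: [-0.5, -0.4, -2.3]
opening: 0.328
```

>>> drive_tool(
  steps=[
    [0.1, 0, 0, 0, 0],
    [0.1, 0, 0, 0, 0],
    [0, 0, 0, 0, 0],
  ],
)

```text
time: 12.7
eef_pos: [0.5847, 0.0689, 0.1844]
tcp_rot: [-0.693, 0.142, 0.693, 0.142]
contact_force: [0.1, 0.4, -0.6]
opening: 0.336
```

>>> drive_tool(
  steps=[
    [0.1, 0, 0, 0, 0],
    [0.1, 0, 0, 0, 0],
    [0, 0, 0, 0, 0],
  ],
)

```text
time: 13.0
eef_pos: [0.5847, 0.0689, 0.1824]
tcp_rot: [-0.693, 0.142, 0.693, 0.142]
contact_force: [-0.8, 0.4, -1.2]
opening: 0.332
```

>>> drive_tool(
  steps=[
    [0.1, 0, 0, 0, 0],
    [0, 0, 0, 0, 0],
  ],
)

```text
time: 13.2
eef_pos: [0.5848, 0.0689, 0.1815]
tcp_rot: [-0.693, 0.142, 0.693, 0.142]
contact_force: [-0.1, 0.4, -0.9]
opening: 0.327
```

>>> drive_tool(
  steps=[
    [0.1, 0, 0, 0, 0],
    [0, 0, 0, 0, 0],
  ],
)

```text
time: 13.4
eef_pos: [0.5848, 0.0689, 0.1805]
tcp_rot: [-0.693, 0.142, 0.693, 0.142]
contact_force: [0.1, -0.3, -1.9]
opening: 0.332
```

>>> drive_tool(
  steps=[
    [0.1, 0, 0, 0, 0],
    [0, 0, 0, 0, 0],
  ],
)

```text
time: 13.6
eef_pos: [0.5848, 0.0689, 0.1795]
tcp_rot: [-0.693, 0.142, 0.693, 0.142]
contact_force: [0.1, -0.5, -1.1]
opening: 0.329
```

>>> drive_tool(
  steps=[
    [0.1, 0, 0, 0, 0],
    [0, 0, 0, 0, 0],
  ],
)

```text
time: 13.8
eef_pos: [0.585, 0.0689, 0.179]
tcp_rot: [0.693, -0.142, -0.693, -0.142]
contact_force: [-0.2, -0.8, 1.3]
opening: 0.329
```

>>> drive_tool(
  steps=[
    [0.1, 0, 0, 0, 0],
    [0, 0, 0, 0, 0],
  ],
)

```text
time: 14.0
eef_pos: [0.5852, 0.0689, 0.1786]
tcp_rot: [0.693, -0.142, -0.692, -0.142]
contact_force: [-1.6, 0.1, 4.4]
opening: 0.331
```

>>> drive_tool(
  steps=[
    [0.1, 0, 0, 0, 0],
    [0, 0, 0, 0, 0],
  ],
)

```text
time: 14.2
eef_pos: [0.5855, 0.0688, 0.1779]
tcp_rot: [0.693, -0.142, -0.692, -0.142]
contact_force: [-0.5, 0.2, 6.2]
opening: 0.331
```

>>> drive_tool(
  steps=[
    [0.1, 0, 0, 0, 0],
    [0, 0, 0, 0, 0],
  ],
)

```text
time: 14.4
eef_pos: [0.5856, 0.0688, 0.1778]
tcp_rot: [0.693, -0.142, -0.692, -0.142]
contact_force: [-2.7, -0.4, 8.7]
opening: 0.331
```

>>> drive_tool(
  steps=[
    [0.1, 0, 0, 0, 0],
    [0, 0, 0, 0, 0],
  ],
)

```text
time: 14.6
eef_pos: [0.5857, 0.0688, 0.1778]
tcp_rot: [0.693, -0.142, -0.692, -0.142]
contact_force: [-4.2, 0.1, 12.7]
opening: 0.335
```

>>> drive_tool(
  steps=[
    [0.1, 0, 0, 0, 0],
    [0, 0, 0, 0, 0],
  ],
)

```text
time: 14.8
eef_pos: [0.5858, 0.0687, 0.1778]
tcp_rot: [0.694, -0.142, -0.692, -0.142]
contact_force: [-6.5, 0.1, 15.2]
opening: 0.33
```

>>> drive_tool(
  steps=[
    [0.1, 0, 0, 0, 0],
    [0, 0, 0, 0, 0],
  ],
)

```text
time: 15.0
eef_pos: [0.5859, 0.0687, 0.1778]
tcp_rot: [0.694, -0.142, -0.692, -0.142]
contact_force: [-7.2, -0.8, 18.0]
opening: 0.331
```

>>> drive_tool(
  steps=[
    [0.1, 0, 0, 0, 0],
    [0, 0, 0, 0, 0],
    [0, 0, 0, 0, 0],
  ],
)

```text
time: 15.3
eef_pos: [0.586, 0.0687, 0.1777]
tcp_rot: [0.694, -0.142, -0.692, -0.141]
contact_force: [-7.7, -0.9, 21.7]
opening: 0.332
```

>>> drive_tool(
  steps=[
    [-0.6, 0, 0, 0, 0],
    [-1.5, 0, 0, 0, 0],
    [0, 0.7, 2.1, 0, 0],
    [0, 0.7, 2.1, 0, 0],
    [0, 0.7, 2.1, 0, 0],
    [0, 0.8, 2.1, 0, 0],
    [0, 0, 0, 0, 0],
    [0, 0, 0, 0, 0],
  ],
)

```text
time: 16.1
eef_pos: [0.4964, 0.0752, 0.1926]
tcp_rot: [0.693, -0.142, -0.692, -0.142]
contact_force: [1.0, -1.2, -1.7]
opening: 0.333
```

>>> drive_tool(
  steps=[
    [0.6, 0, 0, 0, 0],
    [0.2, 0, 0, 0, 0],
    [0.1, 0, 0, 0, 0],
    [0, 0, 0, 0, 0],
  ],
)

```text
time: 16.5
eef_pos: [0.4963, 0.0751, 0.1831]
tcp_rot: [-0.692, 0.142, 0.693, 0.142]
contact_force: [0.5, 0.3, -1.1]
opening: 0.329
```

>>> drive_tool(
  steps=[
    [0.1, 0, 0, 0, 0],
    [0.1, 0, 0, 0, 0],
    [0, 0, 0, 0, 0],
  ],
)

```text
time: 16.8
eef_pos: [0.4962, 0.0752, 0.1815]
tcp_rot: [-0.693, 0.142, 0.693, 0.142]
contact_force: [0.6, 0.8, -0.7]
opening: 0.331
```

>>> drive_tool(
  steps=[
    [0.1, 0, 0, 0, 0],
    [0.1, 0, 0, 0, 0],
    [0, 0, 0, 0, 0],
  ],
)

```text
time: 17.1
eef_pos: [0.4961, 0.0752, 0.1794]
tcp_rot: [-0.693, 0.142, 0.693, 0.142]
contact_force: [-0.2, 0.4, -0.7]
opening: 0.329
```

>>> drive_tool(
  steps=[
    [0.1, 0, 0, 0, 0],
    [0.1, 0, 0, 0, 0],
    [0, 0, 0, 0, 0],
  ],
)

```text
time: 17.4
eef_pos: [0.4963, 0.0752, 0.178]
tcp_rot: [0.693, -0.142, -0.693, -0.142]
contact_force: [-1.3, 0.5, 1.3]
opening: 0.331
```

>>> drive_tool(
  steps=[
    [0.1, 0, 0, 0, 0],
    [0.1, 0, 0, 0, 0],
    [0, 0, 0, 0, 0],
  ],
)

```text
time: 17.7
eef_pos: [0.4966, 0.0752, 0.1779]
tcp_rot: [0.693, -0.142, -0.693, -0.142]
contact_force: [-4.7, 0.1, 8.8]
opening: 0.332
```

Stiff at 0.178 again at the near end. I'll bring it to about 22 N, then press once in the middle.

>>> drive_tool(
  steps=[
    [0.1, 0, 0, 0, 0],
    [0.1, 0, 0, 0, 0],
    [0, 0, 0, 0, 0],
  ],
)

```text
time: 18.0
eef_pos: [0.4968, 0.0751, 0.1778]
tcp_rot: [0.693, -0.142, -0.693, -0.141]
contact_force: [-7.2, -0.5, 16.3]
opening: 0.329
```

>>> drive_tool(
  steps=[
    [0.1, 0, 0, 0, 0],
    [0, 0, 0, 0, 0],
  ],
)

```text
time: 18.2
eef_pos: [0.497, 0.0751, 0.1778]
tcp_rot: [0.693, -0.142, -0.693, -0.141]
contact_force: [-8.5, -1.0, 20.5]
opening: 0.335
```

>>> drive_tool(
  steps=[
    [0.1, 0, 0, 0, 0],
    [0, 0, 0, 0, 0],
  ],
)

```text
time: 18.4
eef_pos: [0.4971, 0.075, 0.1778]
tcp_rot: [0.693, -0.142, -0.693, -0.141]
contact_force: [-10.5, -1.0, 24.2]
opening: 0.332
```

>>> drive_tool(
  steps=[
    [-0.6, 0, 0, 0, 0],
    [-1.0, 0, 0, 0, 0],
    [0, -0.7, -2.1, 0, 0],
    [0, -0.8, -2.1, 0, 0],
    [0, 0, 0, 0, 0],
    [0.2, 0, 0, 0, 0],
    [0.2, 0, 0, 0, 0],
    [0, 0, 0, 0, 0],
  ],
)

```text
time: 19.2
eef_pos: [0.5396, 0.0727, 0.1827]
tcp_rot: [-0.692, 0.142, 0.693, 0.142]
contact_force: [0.9, 1.2, -1.4]
opening: 0.329
```

>>> drive_tool(
  steps=[
    [0.2, 0, 0, 0, 0],
    [0.2, 0, 0, 0, 0],
    [0.1, 0, 0, 0, 0],
    [0, 0, 0, 0, 0],
  ],
)

```text
time: 19.6
eef_pos: [0.5405, 0.0725, 0.1784]
tcp_rot: [-0.693, 0.142, 0.693, 0.142]
contact_force: [0.6, -0.6, -2.0]
opening: 0.327
```

>>> drive_tool(
  steps=[
    [0.1, 0, 0, 0, 0],
    [0.1, 0, 0, 0, 0],
    [0.1, 0, 0, 0, 0],
    [0, 0, 0, 0, 0],
  ],
)

```text
time: 20.0
eef_pos: [0.5411, 0.0724, 0.1779]
tcp_rot: [0.693, -0.142, -0.693, -0.142]
contact_force: [-3.7, 0.3, 8.0]
opening: 0.328
```

>>> drive_tool(
  steps=[
    [0.1, 0, 0, 0, 0],
    [0, 0, 0, 0, 0],
  ],
)

```text
time: 20.2
eef_pos: [0.5412, 0.0724, 0.1779]
tcp_rot: [0.693, -0.142, -0.693, -0.142]
contact_force: [-4.9, 0.2, 11.1]
opening: 0.329
```

>>> drive_tool(
  steps=[
    [0.1, 0, 0, 0, 0],
    [0.1, 0, 0, 0, 0],
    [0, 0, 0, 0, 0],
  ],
)

```text
time: 20.5
eef_pos: [0.5415, 0.0724, 0.1778]
tcp_rot: [0.693, -0.142, -0.692, -0.141]
contact_force: [-8.8, -0.8, 17.5]
opening: 0.328
```

>>> drive_tool(
  steps=[
    [0.08, 0, 0, 0, 0],
    [0, 0, 0, 0, 0],
    [0, 0, 0, 0, 0],
  ],
)

```text
time: 20.8
eef_pos: [0.5416, 0.0723, 0.1778]
tcp_rot: [0.693, -0.142, -0.692, -0.141]
contact_force: [-8.8, -0.8, 20.1]
opening: 0.332
```

>>> drive_tool(
  steps=[
    [-1, 0, 0, 0, 0],
    [-2, 0, 0, 0, 0],
    [-4, 0, 0, 0, 0],
    [-1, 0, 0, 0, 0],
    [0, 0, 0, 0, 0],
    [0, 0, 0, 0, 0],
  ],
)

```text
time: 21.4
eef_pos: [0.5401, 0.0725, 0.2502]
tcp_rot: [-0.692, 0.142, 0.693, 0.142]
contact_force: [0.9, 0.2, -1.7]
opening: 0.333
```

At all three points the stop comes at 0.1778–0.1779, so the rail is level and stiffly seated. I'll carry the drift back to its spot, checking its tilt before setting it down.

>>> drive_tool(
  steps=[
    [0, 2.5, -0.6, 0, 0],
    [0, 4, -0.85, 0, 0],
    [0, 4, -0.85, 0, 0],
    [0, 4, -0.85, 0, 0],
    [0, 4, -0.85, 0, 0],
    [0, 4, -0.85, 0, 0],
    [0, 4, -0.85, 0, 0],
    [0, 4, -0.85, 0, 0],
    [0, 4, -0.85, 0, 0],
    [0, 4, -0.8, 0, 0],
  ],
)

```text
time: 22.4
eef_pos: [0.4634, -0.3146, 0.2487]
tcp_rot: [-0.691, 0.141, 0.694, 0.143]
contact_force: [0.7, -0.0, -1.1]
opening: 0.331
```

>>> drive_tool(
  steps=[
    [3, 0, 0, 0, 0],
    [4, 0, 0, 0, 0],
    [4, 0, 0, 0, 0],
    [3, 0, 0, 0, 0],
    [1.7, 0, 0, 0, 0],
    [0, 0, 0, 0, 0],
    [0, 0, 0, 0, 0],
  ],
)

```text
time: 23.1
eef_pos: [0.4642, -0.313, 0.0933]
tcp_rot: [-0.692, 0.141, 0.694, 0.142]
contact_force: [0.9, -0.9, -0.4]
opening: 0.333
```

```bash
python3 - <<'E'
from h import *
plan([.464,-.313,.058])
c=snap('side','d.png');t=read_camera('top')
u=cv2.resize(c['frame'][120:220,270:370][:,:,::-1],None,fx=4,fy=4,interpolation=cv2.INTER_CUBIC)
w=cv2.resize(t['frame'][140:240,250:350][:,:,::-1],None,fx=4,fy=4,interpolation=cv2.INTER_CUBIC)
cv2.imwrite('pics/c5.png',np.hstack([u,w]))
E
```

```text
pos [ 0.4642 -0.313   0.0933] x [-0.002  0.002 -1.   ] y [-0.393 -0.92  -0.001] t 23.1 F [ 0.93 -0.9  -0.44] open 0.333
tool shift cm now [3.53 0.01 0.01]
```

View pics/c5.png

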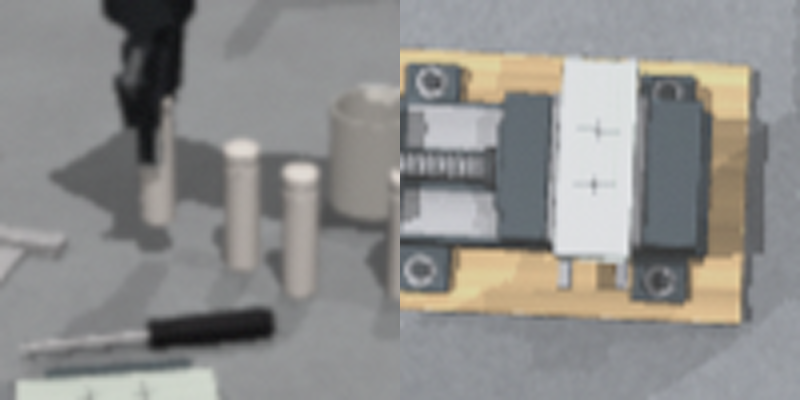

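The drift hangs nearly upright over its spot (left, about (157,180)). On the right, the rail and the parallels' near ends ((565,270), (622,272)) are in place. Setting it down.

>>> drive_tool(
  steps=[
    [1.5, 0, 0, 0, 0],
    [1.0, 0, 0, 0, 0],
    [0.5, 0, 0, 0, 0],
    [0.2, 0, 0, 0, 0],
    [0.1, 0, 0, 0, 0],
    [0, 0, 0, 0, 0],
  ],
)

```text
time: 23.8
eef_pos: [0.465, -0.3139, 0.0619]
tcp_rot: [0.693, -0.142, -0.693, -0.142]
contact_force: [0.5, 0.2, -0.3]
opening: 0.328
```

>>> drive_tool(
  steps=[
    [0.1, 0, 0, 0, 0],
    [0.1, 0, 0, 0, 0],
    [0, 0, 0, 0, 0],
  ],
)

```text
time: 24.1
eef_pos: [0.4649, -0.3138, 0.0599]
tcp_rot: [0.693, -0.142, -0.693, -0.142]
contact_force: [-0.3, -0.6, -1.7]
opening: 0.326
```

>>> drive_tool(
  steps=[
    [0.1, 0, 0, 0, 0],
    [0.1, 0, 0, 0, 0],
    [0, 0, 0, 0, 0],
  ],
)

```text
time: 24.4
eef_pos: [0.4648, -0.3137, 0.0576]
tcp_rot: [-0.693, 0.142, 0.693, 0.142]
contact_force: [0.3, 0.1, -1.2]
opening: 0.332
```

>>> drive_tool(
  steps=[
    [0.1, 0, 0, 0, 0],
    [0, 0, 0, 0, 0],
  ],
)

```text
time: 24.6
eef_pos: [0.4648, -0.3137, 0.0567]
tcp_rot: [-0.693, 0.142, 0.693, 0.142]
contact_force: [1.1, 0.2, -1.0]
opening: 0.332
```

>>> drive_tool(
  steps=[
    [0.1, 0, 0, 0, 0],
    [0, 0, 0, 0, 0],
  ],
)

```text
time: 24.8
eef_pos: [0.465, -0.3138, 0.0564]
tcp_rot: [-0.693, 0.142, 0.693, 0.142]
contact_force: [-1.5, 1.1, 3.8]
opening: 0.333
```

Contact comes at the same height as at pick-up, so it hasn't slipped in the grip. I'll open slowly and retreat.

>>> drive_tool(
  steps=[
    [0, 0, 0, 0, 0.36],
    [0, 0, 0, 0, 0.4],
    [0, 0, 0, 0, 0.46],
    [0, 0, 0, 0, 0.55],
    [0, 0, 0, 0, 0.7],
    [0, 0, 0, 0, 0.85],
    [0, 0, 0, 0, 1],
    [0, 0, 0, 0, 1],
    [0, 0, 0, 0, 1],
  ],
)

```text
time: 25.7
eef_pos: [0.4649, -0.3138, 0.0559]
tcp_rot: [0.693, -0.142, -0.693, -0.142]
contact_force: [0.5, -0.3, 0.0]
opening: 1.002
```

>>> drive_tool(
  steps=[
    [-0.5, 0, 0, 0, 1],
    [-1, 0, 0, 0, 1],
    [-2, 0, 0, 0, 1],
    [-4, 0, 0, 0, 1],
    [-4, 0, 0, 0, 1],
    [-3, 0, 0, 0, 1],
    [-2, 0, 0, 0, 1],
    [0, 0, 0, 0, 1],
  ],
)

```text
time: 26.5
eef_pos: [0.4666, -0.3153, 0.2262]
tcp_rot: [0.696, -0.144, -0.69, -0.14]
contact_force: [0.0, -0.2, 0.9]
opening: 0.998
```

```bash
python3 - <<'E'
from h import *
c=snap('side','e.png')
cv2.imwrite('pics/c6.png',cv2.resize(c['frame'][120:280,240:400][:,:,::-1],None,fx=3.7,fy=3.7,interpolation=cv2.INTER_CUBIC))
plan([.46,-.31,.2])
for q in([.464,-.313,.11],[.464,-.313,0]): print(proj(c,q))
# rail top height from side view: near/far top point predicted rows for home
E
```

```text
pos [ 0.4657 -0.3145  0.2233] x [ 0.003 -0.003 -1.   ] y [-0.393 -0.92   0.002] t 26.55 F [-0.5   0.53 -0.54] open 1.005
tool shift cm now [ 2.33 -0.19  0.71]
(np.float64(308.2992201044152), np.float64(154.26732381058315))
(np.float64(309.45711106505524), np.float64(183.25583447095053))
```

View pics/c6.png

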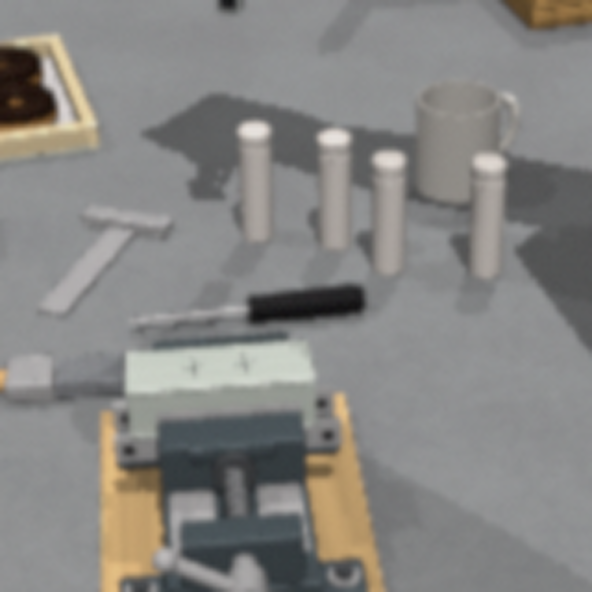

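The drift stands upright on its spot (crop (256,185)). The other drifts, the mug, the square, the driver and the brush are where they were, and the rail sits level in the vise. Handing in.

```bash
python3 -c "
from plant import sign_off; print(sign_off())"
```

```text
the job is handed in; nothing more can be done
None
```

I pressed the rail home with the farthest of the four white drifts, near end, far end, near end again, then the middle. I then stood the drift back upright on its original spot and handed the job in at about 27 s of the 72 s allowed; no verdict was reported.

- **Rail home:** the last presses at the near end, far end and middle all stopped stiffly at the same tool height, 0.1777–0.1778 m. That puts the rail's top at about 0.122 m, which fits a rail lying level on the parallels with a board about 17 mm thick.
- **Pressing force:** the highest reading was 24.2 N downward. With the sideways drag and the sensor's resting offset it may have been about 27 N in all. That is slightly over the 25 N you asked for, but under the 30 N limit.
- **Not measured:** I could not read the load on each parallel directly. That both are pinched follows only from the firm stops at all three points.
- **Scene at the end:** the last pictures show the drift upright, the rail and the parallels' near ends in place, and the nearby tools and mug not visibly moved. The long rail stock was outside the final picture, but the arm never went near it.

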